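# Ratchet check of a haemostat, then lid on the instrument tray

### The arm

A 6-joint arm with a two-finger parallel gripper is mounted at the origin on a cart in front of the work surface, level with it; the furniture and walls round the work are solid. World frame = base frame: x ahead of the robot, y to its left, z up, the work surface at z = 0. Lengths are in m, angles in degrees, forces in N, time in s.
With the tool pointing down it reaches from about 0.4 to 0.825 m from the base axis. Payload 7 kg.
Tool frame: the origin (TCP) lies midway between the tips of the shut fingers; the grasp point (between the pads) lies 19 mm behind it; z points along the fingers, y is the line along which they close (so a half turn about z gives the same grasp; the last joint's range is limited). The gripper opens to 88 mm and grips with 3 to 60 N. Pads are 19 mm wide; open, the fingers measure 130 mm over their backs; the gripper's body (78 mm by 193 mm) begins 47 mm behind the grasp point.
Start: joints at [-51.389, 20.546, 0.682, 0, -70.136, -16.507], TCP at [0.254, -0.625, 0.227] pointing down, gripper open.
Joint ranges: [-176.03, 176.03], [-82.01, 121.73], [-58.28, 71.71], [-173.87, 95.51], [-174.79, -0.11], [-173.66, 173.66]. Speed limits (degrees/s): [136.94, 136.94, 172.46, 180, 180, 180].

### API

Orientations are given as [roll, pitch, yaw] about the fixed x, y, z axes, in that order (R = Rz(yaw) Ry(pitch) Rx(roll)).
In Python, from plant import ctrl gives the robot as it stands.
- The arm moves only by the tool arm_command, never from a script. Its argument "steps" is a list of rows, each an object with "translation": the shift along the tool's x, y, z in mm, a list of three; "rotation": the turn, a rotation vector about the tool's x, y, z in units of 5 degrees (1.0 is 5 degrees), a list of three; "claw": the finger opening in mm, from 0 to 87.6. In form: [{"translation": [x, y, z], "rotation": [rx, ry, rz], "claw": claw}, ...]. A call has 1 to 5 rows; each row is the pose to reach, as a shift and turn from the pose commanded when the call began, along the tool's axes at that moment; what a row does not reach only later rows make up. A row lasts 1/10 s, in which the tool goes at most 50 mm and 8.59 degrees, less where a joint would pass 70% of its speed; a pose out of reach is approached as far as the arm can. A call with a gripper value outside its range is refused whole. The fingers move at their own pace and stop on an object; the grip force is fixed at half the most. Time passes only in rows, so rows that repeat a pose let the fingers close. It gives the time, the measured TCP pose, the force, the opening and the grip force at its end, in the units of the state.
- ctrl.get_obs(): the state, without advancing time (a new reading comes with each control period).
- ctrl.snapshot(name): name is "side" or "top" or "wrist"; returns (picture, depth): 480x640x3 uint8, red, green, blue; 480x640 float32, m along the optical axis (not along the pixel's ray), 0 where there is no reading.
- ctrl.calibration(name): a dict with "vertical_fov" (degrees; the focal length in pixels is half the picture's height over the tangent of half this angle, whatever the lens; pixels are square), "cx", "cy" (the principal point, pixels), "rvec" (rotation vector, rad) and "tvec" (3), from world to camera coordinates, as OpenCV has them; the wrist camera has in their place "hand_eye" (4x4, takes a point from camera to tool coordinates, whose origin is the TCP and whose axes are the flange's). Camera axes: x right, y down, z forward; pixel columns grow to the right and rows downward; lengths in m; the calibration is good to about 2 mm. A picture is of the moment at which its call begins: read the wrist's pose just before it. calibration takes no time and is no camera call.
- ctrl.close_job(): hands the job in; it is judged then, once.
The state is a dict: "clock": time; "joint_pos": joint angles; "qvel": joint speeds; "tau": joint torques, N m; "tool_pos": TCP position; "orientation": TCP orientation; "force": force on the tool from outside, world axes, zero at the start; "moment": the same for the moment, N m; "opening": finger opening in m; "gripper_force": force on a finger pad.
Only numpy, scipy, OpenCV 4.12 (cv2) and the standard library are available. Lean on these libraries where they do the work, as an engineer would, in place of code of your own. Each camera call takes 0.05 s, during which the arm holds its last target. There are 200 camera calls.

### The job

Make the instrument tray ready for the autoclave. First check the haemostat's ratchet: squeeze its ring handles fully shut, onto the last tooth, and let go so that it holds by itself; then press the free ring down to release the teeth, let the handles open again and take your hand off. Leave it open, set the small mould that was left on the lid down flat on the bench beside tray and lid, and put the lid on the tray, flat on its posts with both pins through its holes, without disturbing the other things.

Things in the scene. Friction and masses are not known exactly. Their poses are not given: they have to be found in the camera images.
- tray: Instrument tray, fixed: flat dark tray 208 (x) x 128 (y) mm, 12 mm rim; origin at the centre of its underside, z up. A 155 mm bright steel haemostat lies flat in it, 30 mm above the bench, in black saddles: jaws toward the tray's +x, two ring handles toward -x, side by side. The handle on the -y side is fixed to the tray, the one on the +y side is free
- pivot (a point): the haemostat's pivot, at (32, 0, 30) mm in the tray, tray's axes (x to the jaws, y to the free handle, z up). The free handle swings about z here
- fixed_ring (a point): centre of the fixed finger ring, at (-66, -12.5, 30) mm in the tray, tray's axes. Each ring lies flat, 26 (x) x 24 (y) mm outside, bar 4.6 thick, so its top is 2.3 mm above this point; the tray's floor is 27 mm below. Rings are 49 mm wide over both when shut, 62 to 67 at the start
- free_ring (a point): centre of the free finger ring, same size and height; at joint 0 at (-66, +12.5, 30) mm in the tray. It closes toward the tray's -y, with 5 to 20 N. Its shank is springy: the ring alone can be pressed straight down, up to 7 mm (2 N to start, 10 N at the stop), and rises again when let go. A finger slips easily on it (friction 0.25)
- haemostat (a joint): opening of the free handle, rad: 0 jaws tight shut, 0.20 widest. Ratchet of three teeth locks at 0.085, 0.05 and, last tooth, 0.015; squeeze to 0 and it settles at 0.015. Free ring 4 mm down frees the teeth; the handle springs outward (tray's +y) by itself with 2 N. Keep it down while it swings, or draw it out 12 mm: clear of the teeth above 0.12, it stays open
- lid_grip (a point): centre of the strap handle of the loose lid, 25 mm above the plate's underside, over its middle; lid's axes, z up. The strap is a bar 70 (x) x 9 (y) x 9 (z) mm. The lid is a dark perforated plate 204 x 124 x 3 mm, about 0.25 kg, lying on the bench, with 9.5 mm holes at (-90,-50) and (+90,+50) mm from its middle; it fits turned half round too
- lid_seat (a point): fixed in the tray, tray's axes: where lid_grip is when the lid is seated, 71 mm above the bench over the tray's middle. Four posts, 13 mm thick, at (+-90, +-50) mm in the tray carry it, tops 46 mm above the bench; those at (-90,-50) and (+90,+50) have a 6 mm pin that rises 14 mm more, tip tapered
- mould_mid (a point): centre of a small pressed-steel base mould, a shallow rectangular pan 24 (x) x 37 (y) x 9 (z) mm, that lies flat on the lid's plate beside the strap, long side roughly across the strap, about 20 g; this point is 4.5 mm above its underside, so 7.5 mm above the bench at the start; axes its own. The bench top for it ends in front at x = 0.36, on the right at y = -0.37
- forceps_3: bystander, sizes in mm: pair of plain steel forceps, 118x10x11, lying flat on the tray's floor beside the haemostat; origin at the centre of its underside
- marker_2: bystander, sizes in mm: pen-shaped felt marker, 135x17x16, lying between tray and lid or next to them; origin at the centre of its underside
- wax_beaker_2: bystander, sizes in mm: small clear empty beaker, 54 across, 70 high, near the front edge; origin at the centre of its underside
- cassette_1: bystander, sizes in mm: slotted tissue cassette, 28x40x6, near the front edge; origin at the centre of its underside
- reagent_2: bystander, sizes in mm: standing reagent bottle, 52x62, 118 high, at the back; origin at the centre of its underside
- bench_timer: bystander, sizes in mm: wedge-shaped bench timer, 68x40, 58 high, at the back; origin at the centre of its underside
- tape_roll: bystander, sizes in mm: roll of tape lying flat, 98 across, 25 high, at the back; origin at the centre of its underside
There are look-alikes about, which are no part of the job. What is shaped like the part that bears mould_mid but purple or turquoise is not meant.

How it is judged:
By the outcome, as a careful person would: the job done as asked, in the order asked, and still so for the second after the job is handed in, with the robot touching nothing.
It also fails if it takes over 72 s, if anything falls off the work surface, if the arm or the gripper's body presses on something with over 40 N, if the wrist force passes 120 N, or if a joint passes its speed limit or range.

## Working session

There is one attempt and no reset: what is moved stays moved. The work goes in short steps, Python scripts to look and compute and a tool call to move; the robot and the scene stay as the last step left them, time stands still between calls to the robot, and variables do not carry over. Pictures are saved under pics/ and viewed, at most 12 in all, crops included, and the job is handed in when it is done.

Besides the shell and the picture viewer there is one more tool, called after "Request:" as a command line: name --argument value ..., lists and objects as JSON in quotes. arm_command: Moves the arm, as the interface text tells. Its arguments: {"type":"object","properties":{"steps":{"type":"array"}},"required":["steps"]}

```bash
ls; mkdir -p pics; python3 - <<'E'
from plant import ctrl
import cv2,numpy as np
for n in ("top","side"):
    p,d=ctrl.snapshot(n); cv2.imwrite(f"pics/{n}0.png",p[:,:,::-1]); np.save(f"pics/{n}0.npy",d); print(n,ctrl.calibration(n))
print(ctrl.calibration("wrist")); print(ctrl.get_obs())
E
```

```text
pics
top {'vertical_fov': 44.562654119581616, 'cx': 325.0201857457505, 'cy': 234.69329030678244, 'rvec': array([ 2.17789113, -2.14421344,  0.13463094]), 'tvec': array([-0.06431016,  0.57368067,  1.04234213])}
side {'vertical_fov': 43.11395229720415, 'cx': 320.85256699577513, 'cy': 239.03269968214454, 'rvec': array([ 0.06722488,  2.77977662, -1.42818026]), 'tvec': array([0.57998861, 0.09369535, 1.00137526])}
{'vertical_fov': 63.06898512189356, 'cx': 316.4989671522476, 'cy': 231.29949059856938, 'hand_eye': array([[ 2.78600577e-04, -9.61001813e-01, -2.76541929e-01,
         7.53701530e-02],
       [ 9.99999166e-01,  6.16523735e-04, -1.13501805e-03,
         1.11761951e-03],
       [ 1.26124907e-03, -2.76541382e-01,  9.61001183e-01,
        -1.56827234e-01],
       [ 0.00000000e+00,  0.00000000e+00,  0.00000000e+00,
         1.00000000e+00]])}
{'clock': 0.1, 'joint_pos': array([-5.13910576e+01,  2.05860046e+01,  6.39965295e-01, -1.64357356e-02,
       -7.01369709e+01, -1.65082141e+01]), 'qvel': array([ 0.01466555, -0.17324161,  0.00188255,  0.02465179, -0.01535877,
        0.04156513]), 'tau': array([-3.74968498e-03, -5.84162593e+01,  2.93749684e+01,  7.01567933e+00,
        1.00939261e-02, -7.99362624e-05]), 'tool_pos': array([ 0.2537786 , -0.62500879,  0.22574261]), 'orientation': array([ 1.79916021e+02, -8.77482227e-03, -1.57904861e+02]), 'force': array([ 0.46795703, -0.33007042, -0.64884245]), 'moment': array([0.04401956, 0.07035898, 0.03242779]), 'gripper_force': 0.0, 'opening': 0.08752522962870155}
```

View pics/top0.png

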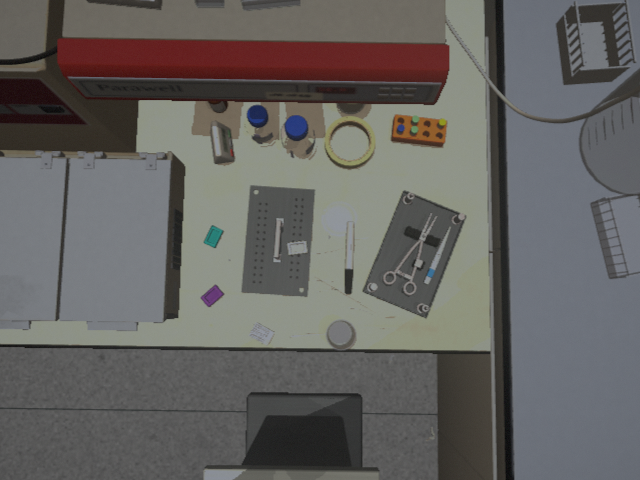

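View pics/side0.png

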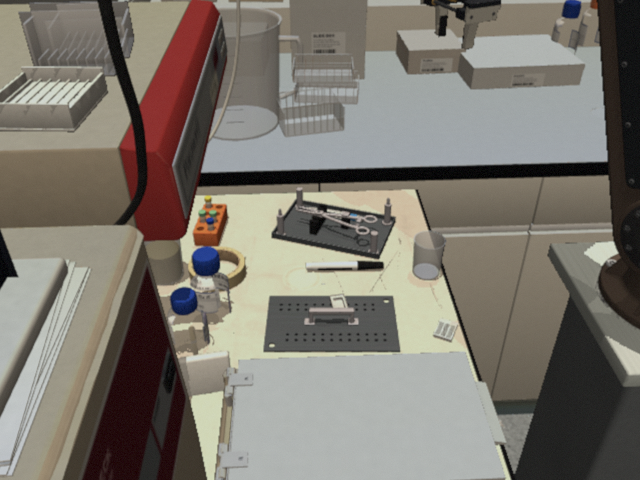

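Top view: tray around (415,253) with jaws up-right, free ring at (390,278), fixed ring (410,288); lid at (279,241), strap (279,241), white/steel mould at (297,248) on the lid; marker (349,257) lies between them. The purple and turquoise moulds on the bench are decoys.

```bash
cat > h.py <<'E'
import cv2,numpy as np
from plant import ctrl
from scipy.spatial.transform import Rotation as R
def tool():
    o=ctrl.get_obs(); T=np.eye(4); T[:3,:3]=R.from_euler('xyz',o['orientation'],degrees=True).as_matrix(); T[:3,3]=o['tool_pos']; return T,o
def cam(n,T=None):
    c=ctrl.calibration(n); f=240/np.tan(np.radians(c['vertical_fov']/2))
    K=np.array([[f,0,c['cx']],[0,f,c['cy']],[0,0,1]])
    if n=='wrist': M=T@c['hand_eye']
    else:
        M=np.eye(4); r=R.from_rotvec(c['rvec']).as_matrix(); M[:3,:3]=r.T; M[:3,3]=-r.T@c['tvec']
    return K,M
def cast(K,M,uv,z):
    uv=np.atleast_2d(np.array(uv,float)); d=np.c_[uv,np.ones(len(uv))]@np.linalg.inv(K).T@M[:3,:3].T
    return M[:3,3]+d*((z-M[2,3])/d[:,2])[:,None]
def proj(K,M,P):
    p=(np.atleast_2d(P)-M[:3,3])@M[:3,:3]@K.T; return p[:,:2]/p[:,2:]
def delta(xyz,yaw):
    """shift (mm, tool axes) and turn (units of 5deg) from current measured pose to a downward pose"""
    T,o=tool(); G=R.from_euler('xyz',[180,0,yaw],degrees=True)
    t=T[:3,:3].T@(np.array(xyz)-T[:3,3])*1e3
    r=(R.from_matrix(T[:3,:3]).inv()*G).as_rotvec(degrees=True)/5
    print('shift',t.round(1),'turn',r.round(3),'at',T[:3,3].round(4),o['orientation'].round(2))
def snap(name,fn):
    T,o=tool(); p,d=ctrl.snapshot(name); cv2.imwrite(f'pics/{fn}.png',p[:,:,::-1]); np.savez(f'pics/{fn}.npz',T=T,p=p,d=d); return p,d,T
E
python3 - <<'E'
from h import *
K,M=cam('top')
for n,uv,z in [('posts',[(407,197),(460,217),(373,288),(423,309)],.05),('free',(390,278),.03),('fix',(410,288),.03),('lidcorners',[(248,186),(314,190),(308,296),(243,292)],.003),('strapends',[(279,219),(278,262)],.029),('mould',(297,248),.012),('marker',[(350,222),(349,292)],.016),('beaker',(341,334),.07),('cassette',(262,333),.006),('tape',(350,142),.025),('rack',(419,130),.04),('lefttop',(178,325),.0)]:
    print(n,cast(K,M,uv,z).round(3).tolist())
E
```

```text
posts [[0.645, -0.204, 0.05], [0.609, -0.301, 0.05], [0.478, -0.143, 0.05], [0.442, -0.232, 0.05]]
free [[0.497, -0.176, 0.03]]
fix [[0.479, -0.212, 0.03]]
lidcorners [[0.67, 0.093, 0.003], [0.664, -0.033, 0.003], [0.463, -0.025, 0.003], [0.468, 0.096, 0.003]]
strapends [[0.603, 0.03, 0.029], [0.523, 0.03, 0.029]]
mould [[0.551, -0.003, 0.012]]
marker [[0.602, -0.102, 0.016], [0.471, -0.101, 0.016]]
beaker [[0.396, -0.086, 0.07]]
cassette [[0.393, 0.058, 0.006]]
tape [[0.753, -0.1, 0.025]]
rack [[0.774, -0.228, 0.04]]
lefttop [[0.405, 0.216, 0.0]]
```

```bash
python3 - <<'E'
from h import *
delta([.525,-.213,.21],158.7)
E
```

```text
shift [-406.3  279.7   16.1] turn [ 1.500e-02 -8.000e-03  8.679e+00] at [ 0.2538 -0.625   0.2257] [ 1.7992e+02 -1.0000e-02 -1.5790e+02]
```

Request:
arm_command --steps '[{"translation": [-40, 28, 0], "rotation": [0, 0, 0.87], "claw": 87}, {"translation": [-80, 56, 0], "rotation": [0, 0, 1.74], "claw": 87}, {"translation": [-120, 84, 0], "rotation": [0, 0, 2.6], "claw": 87}, {"translation": [-160, 112, 0], "rotation": [0, 0, 3.47], "claw": 87}, {"translation": [-200, 140, 0], "rotation": [0, 0, 4.34], "claw": 87}]'

```text
clock: 0.6
tool_pos: [0.3871, -0.4186, 0.2263]
orientation: [180.0, -0.0, -179.8]
force: [1.2, -0.8, -0.1]
opening: 0.087
gripper_force: 0.0
```

```bash
python3 - <<'E'
from h import *
delta([.525,-.213,.21],158.7)
E
```

```text
shift [-138.6  205.1   16.3] turn [ 2.000e-03 -4.000e-03  4.302e+00] at [ 0.3871 -0.4186  0.2263] [ 1.7998e+02 -2.0000e-02 -1.7979e+02]
```

Request:
arm_command --steps '[{"translation": [-28, 41, 3], "rotation": [0, 0, 0.9], "claw": 87}, {"translation": [-56, 82, 6], "rotation": [0, 0, 1.8], "claw": 87}, {"translation": [-84, 123, 9], "rotation": [0, 0, 2.7], "claw": 87}, {"translation": [-112, 164, 12], "rotation": [0, 0, 3.6], "claw": 87}, {"translation": [-138.5, 205, 16], "rotation": [0, 0, 4.3], "claw": 87}]'

```text
clock: 1.1
tool_pos: [0.5244, -0.2125, 0.2105]
orientation: [180.0, 0.0, 158.7]
force: [1.0, -1.1, -0.2]
opening: 0.0868
gripper_force: 0.0
```

```bash
python3 - <<'E'
from h import *
p,d,T=snap('wrist','w1'); print(T[:3,3])
E
```

```text
[ 0.52441872 -0.21247334  0.21048222]
```

View pics/w1.png

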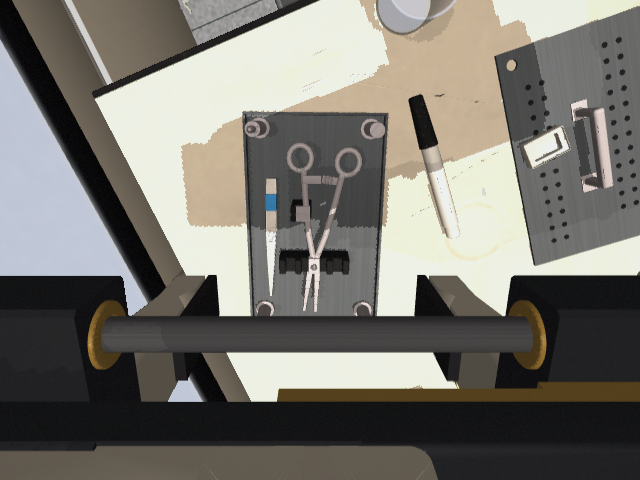

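The wrist view shows the tray at (250–385, 113–315): fixed ring (300,156), free ring (348,161), pinned post (258,127), plain post (373,128). The mould is at (546,147) on the lid.

```bash
python3 - <<'E'
from h import *
z=np.load('pics/w1.npz'); p,d,T=z['p'],z['d'],z['T']; K,M=cam('wrist',T)
g=cv2.cvtColor(p,cv2.COLOR_RGB2GRAY)
m=(g>115).astype(np.uint8); 
roi=m[135:190,280:372]
cs,h=cv2.findContours(roi,cv2.RETR_CCOMP,cv2.CHAIN_APPROX_NONE)
for c,hh in zip(cs,h[0]):
    if hh[3]>=0 and cv2.contourArea(c)>60:
        mm=cv2.moments(c); u=(mm['m10']/mm['m00']+280,mm['m01']/mm['m00']+135); print('ringhole',np.round(u,1),cv2.contourArea(c),cast(K,M,u,.03).round(4),'depthz',(M@np.r_[np.linalg.inv(K)@[*u,1]*d[int(u[1]),int(u[0])],1])[:3].round(3))
# depth cloud: post tops
v,u=np.mgrid[90:330,230:420]; D=d[90:330,230:420]
P=np.stack([(u-K[0,2])/K[0,0]*D,(v-K[1,2])/K[1,1]*D,D],-1)@M[:3,:3].T+M[:3,3]
print('bench z',np.median(P[100:150,160:180,2]), 'tray floor',P[40:60,12:16,2].mean())
mk=((P[...,2]>.040)&(P[...,2]<.075)&(D>0)).astype(np.uint8)
n,l,s,c=cv2.connectedComponentsWithStats(mk)
for i in range(1,n):
    if s[i,4]>20:
        Q=P[l==i]; top=Q[np.abs(Q[:,2]-.046)<.003]; print(s[i,:5],'max',Q[:,2].max().round(4),'top mean',top.mean(0).round(4),'bbox',(top.min(0)[:2]*.5+top.max(0)[:2]*.5).round(4),len(top))
dark=(g[90:330,230:420]<110).astype(np.uint8)
t=(P[...,2]>.008)&(P[...,2]<.016)&(D>0)
Q=P[t][:,:2].astype(np.float32); print('rim rect',cv2.minAreaRect(Q))
vis=cv2.resize(p[90:330,230:420,::-1],None,fx=3,fy=2.5); cv2.imwrite('pics/c1.png',vis)
E
```

```text
ringhole [347.9 161.9] 333.0 [[ 0.4967 -0.1729  0.03  ]] depthz [ 0.5   -0.172  0.001]
ringhole [299.7 157.3] 336.5 [[ 0.4782 -0.2099  0.03  ]] depthz [ 0.48  -0.212  0.001]
bench z -0.0012232337664995763 tray floor 0.008115752429379317
[ 14  31  17  17 212] max 0.0602 top mean [ 0.4425 -0.2352  0.0449] bbox [ 0.4426 -0.2359] 148
[139  32  17  17 211] max 0.0466 top mean [ 0.4793 -0.1432  0.0446] bbox [ 0.4794 -0.1432] 202
rim rect ((0.5386537909507751, -0.20468033850193024), (0.15770787000656128, 0.21280446648597717), 68.2799301147461)
```

```bash
python3 - <<'E'
from h import *
delta([.4836,-.1972,.020],158.2)
E
```

```text
shift [ 45.   -6.2 189.5] turn [0.014 0.004 0.091] at [ 0.5276 -0.208   0.2095] [1.7993e+02 2.0000e-02 1.5865e+02]
```

Request:
arm_command --steps '[{"translation": [15, -2, 35], "rotation": [0, 0, 0.09], "claw": 87}, {"translation": [30, -4, 70], "rotation": [0, 0, 0.09], "claw": 87}, {"translation": [45, -6, 100], "rotation": [0, 0, 0.09], "claw": 87}, {"translation": [45, -6, 100], "rotation": [0, 0, 0.09], "claw": 87}, {"translation": [45, -6, 100], "rotation": [0, 0, 0.09], "claw": 87}]'

```text
clock: 1.65
tool_pos: [0.4797, -0.204, 0.1108]
orientation: [-180.0, -0.0, 158.5]
force: [0.9, 0.9, 1.1]
opening: 0.0871
gripper_force: 0.0
```

```bash
python3 - <<'E'
from h import *
p,d,T=snap('wrist','w2'); K,M=cam('wrist',T); print(T[:3,3])
g=cv2.cvtColor(p,cv2.COLOR_RGB2GRAY)
D=d; v,u=np.mgrid[0:480,0:640]
P=np.stack([(u-K[0,2])/K[0,0]*D,(v-K[1,2])/K[1,1]*D,D],-1)@M[:3,:3].T+M[:3,3]
ok=(D>0)&(v<300)
for lo,hi,nm in ((.042,.049,'post'),(.057,.063,'pin'),(.025,.034,'ring')):
    n,l,s,c=cv2.connectedComponentsWithStats((ok&(P[...,2]>lo)&(P[...,2]<hi)).astype(np.uint8))
    for i in range(1,n):
        if s[i,4]>60:
            Q=P[l==i]; (cx,cy),r=cv2.minEnclosingCircle(Q[:,:2].astype(np.float32)); print(nm,s[i].tolist(),Q.mean(0).round(4),'circ',round(cx,4),round(cy,4),round(r,4))
m=((g>115)&(v<300)).astype(np.uint8); cs,h=cv2.findContours(m,cv2.RETR_CCOMP,cv2.CHAIN_APPROX_NONE)
for c,hh in zip(cs,h[0]):
    if hh[3]>=0 and 300<cv2.contourArea(c)<3000:
        q=cv2.moments(c); w=(q['m10']/q['m00'],q['m01']/q['m00']); print('hole',np.round(w,1),cv2.contourArea(c),cast(K,M,w,.03).round(4))
E
```

```text
[ 0.47965266 -0.20403948  0.11076515]
post [423, 0, 49, 75, 282] [ 0.3976 -0.1057  0.0455] circ 0.3971 -0.0971 0.0213
post [486, 0, 39, 68, 411] [ 0.4055 -0.0654  0.0455] circ 0.4058 -0.0713 0.0174
post [232, 201, 23, 22, 266] [ 0.4415 -0.2343  0.0448] circ 0.4423 -0.2356 0.0065
post [402, 202, 23, 22, 380] [ 0.479  -0.1432  0.0446] circ 0.4792 -0.1431 0.0064
pin [430, 0, 49, 74, 293] [ 0.3988 -0.1063  0.0599] circ 0.3986 -0.0992 0.0202
pin [495, 0, 47, 67, 368] [ 0.408  -0.0662  0.06  ] circ 0.4075 -0.0725 0.0172
ring [416, 1, 48, 76, 309] [ 0.3973 -0.1048  0.0296] circ 0.3963 -0.0937 0.0223
ring [479, 0, 32, 68, 500] [ 0.402  -0.0647  0.0295] circ 0.4016 -0.0717 0.0178
ring [241, 196, 18, 17, 71] [ 0.4401 -0.2311  0.0299] circ 0.4416 -0.2339 0.0061
ring [397, 197, 17, 17, 79] [ 0.4749 -0.1451  0.0296] circ 0.4776 -0.1438 0.0062
ring [0, 209, 43, 67, 760] [ 0.4125 -0.3836  0.0293] circ 0.4109 -0.3831 0.0242
ring [289, 224, 101, 76, 2438] [ 0.4953 -0.1954  0.0306] circ 0.4943 -0.1945 0.034
hole [372.  248.9] 579.0 [[ 0.4967 -0.1725  0.03  ]]
hole [307.5 243.5] 594.0 [[ 0.4782 -0.2096  0.03  ]]
```

```bash
python3 - <<'E'
from h import *
delta([.4836,-.1972,.020],158.2)
E
```

```text
shift [ 0.   7.6 91.6] turn [-0.002  0.016  0.057] at [ 0.4807 -0.2042  0.1116] [-1.7999e+02  8.0000e-02  1.5849e+02]
```

Request:
arm_command --steps '[{"translation": [0, 7.5, 30], "rotation": [0, 0, 0.06], "claw": 87.4}, {"translation": [0, 7.5, 50], "rotation": [0, 0, 0.06], "claw": 87.4}, {"translation": [0, 7.5, 65], "rotation": [0, 0, 0.06], "claw": 87.4}, {"translation": [0, 7.5, 65], "rotation": [0, 0, 0.06], "claw": 87.4}, {"translation": [0, 7.5, 65], "rotation": [0, 0, 0.06], "claw": 87.4}]'

```text
clock: 2.2
tool_pos: [0.4836, -0.1972, 0.0467]
orientation: [180.0, 0.1, 158.2]
force: [0.3, -0.4, 0.4]
opening: 0.0873
gripper_force: 0.0
```

```bash
python3 - <<'E'
from h import *
delta([.4836,-.1972,.020],158.2)
E
```

```text
shift [ 0.  -0.  26.7] turn [ 0.002  0.018 -0.007] at [ 0.4836 -0.1972  0.0467] [1.7999e+02 9.0000e-02 1.5816e+02]
```

Request:
arm_command --steps '[{"translation": [0, 0, 15], "rotation": [0, 0, 0], "claw": 87.4}, {"translation": [0, 0, 26.5], "rotation": [0, 0, 0], "claw": 87.4}, {"translation": [0, 0, 26.5], "rotation": [0, 0, 0], "claw": 87.4}, {"translation": [0, -0.5, 26.5], "rotation": [0, 0, 0], "claw": 65}, {"translation": [0, -1, 26.5], "rotation": [0, 0, 0], "claw": 54}]'

```text
clock: 2.7
tool_pos: [0.4824, -0.1978, 0.0197]
orientation: [180.0, 0.1, 158.2]
force: [0.3, 1.1, -0.2]
opening: 0.0768
gripper_force: 0.5
```

Request:
arm_command --steps '[{"translation": [0, 0, 0], "rotation": [0, 0, 0], "claw": 50}, {"translation": [0, 0, 0], "rotation": [0, 0, 0], "claw": 46}, {"translation": [0, 0, 0], "rotation": [0, 0, 0], "claw": 42}, {"translation": [0, 0, 0], "rotation": [0, 0, 0], "claw": 42}, {"translation": [0, 0, 0], "rotation": [0, 0, 0], "claw": 42}]'

```text
clock: 3.2
tool_pos: [0.4809, -0.1985, 0.0188]
orientation: [-179.9, -0.1, 158.2]
force: [-1.2, -6.1, -5.2]
opening: 0.0446
gripper_force: 30.0
```

```bash
python3 - <<'E'
from h import *
p,d,T=snap('wrist','w3'); o=ctrl.get_obs(); print(T[:3,3],o['opening'],o['gripper_force'],o['force'])
cv2.imwrite('pics/w3c.png',cv2.resize(p[150:450,150:500,::-1],None,fx=2,fy=2))
E
```

```text
[ 0.4808815  -0.19851037  0.01882336] 0.04457941428961337 29.998831395059824 [-0.82930626 -6.97287734 -5.00708368]
```

View pics/w3c.png

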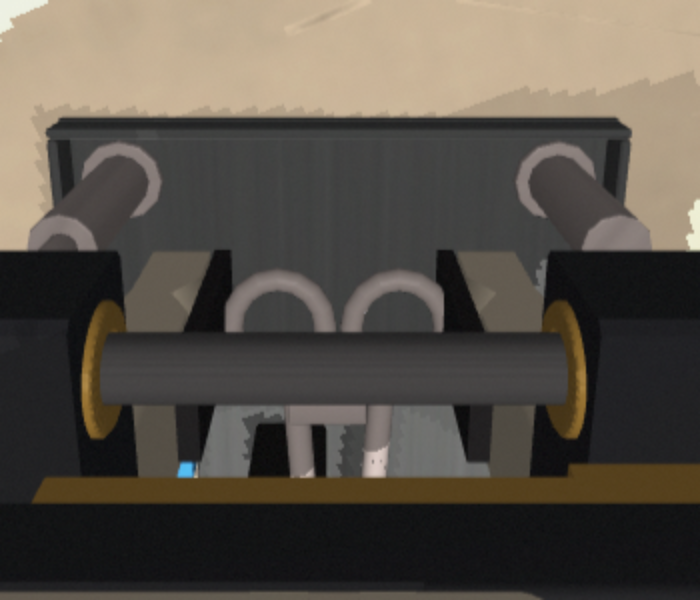

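Both rings are held side by side between the pads, about 3 mm apart in the crop at (330,310), so the haemostat is shut. Next I let go and check that it holds.

Request:
arm_command --steps '[{"translation": [0, 0, 0], "rotation": [0, 0, 0], "claw": 56}, {"translation": [0, 0, 0], "rotation": [0, 0, 0], "claw": 65}, {"translation": [0, 0, 0], "rotation": [0, 0, 0], "claw": 80}, {"translation": [0, 0, -20], "rotation": [0, 0, 0], "claw": 80}, {"translation": [0, 0, -50], "rotation": [0, 0, 0], "claw": 80}]'

```text
clock: 3.75
tool_pos: [0.4807, -0.1977, 0.0684]
orientation: [-179.9, -0.2, 158.1]
force: [0.5, 0.6, 0.3]
opening: 0.0771
gripper_force: 0.0
```

Request:
arm_command --steps '[{"translation": [0, 0, -30], "rotation": [0, 0, 0], "claw": 40}, {"translation": [0, 0, -40], "rotation": [0, 0, 0], "claw": 0}, {"translation": [0, 0, -40], "rotation": [0, 0, 0], "claw": 0}, {"translation": [0, 0, -40], "rotation": [0, 0, 0], "claw": 0}, {"translation": [0, 0, -40], "rotation": [0, 0, 0], "claw": 0}]'

```text
clock: 4.25
tool_pos: [0.4811, -0.1977, 0.1078]
orientation: [-180.0, -0.1, 158.1]
force: [0.2, -0.3, 0.0]
opening: 0.0454
gripper_force: 0.0
```

```bash
python3 - <<'E'
from h import *
p,d,T=snap('wrist','w4'); K,M=cam('wrist',T); print(T[:3,3],ctrl.get_obs()['opening'])
g=cv2.cvtColor(p,cv2.COLOR_RGB2GRAY); v=np.mgrid[0:480,0:640][0]
O=np.array([.5445,-.2226]); t=np.radians(-21.8); e=np.array([[np.cos(t),np.sin(t)],[-np.sin(t),np.cos(t)]])
for th in (105,120):
  cs,h=cv2.findContours(((g>th)&(v<320)).astype(np.uint8),cv2.RETR_CCOMP,cv2.CHAIN_APPROX_NONE)
  for c,hh in zip(cs,h[0]):
    if hh[3]>=0 and 300<cv2.contourArea(c)<3000:
        q=cv2.moments(c); w=(q['m10']/q['m00'],q['m01']/q['m00']); X=cast(K,M,w,.03)[0]; print('hole',np.round(w,1),cv2.contourArea(c),X.round(4),(e@(X[:2]-O)).round(4))
def tw(x,y): return O+e.T@np.array([x,y])/1e3
print(tw(-67,30)); delta([*tw(-67,30),.045],158.2)
E
```

```text
[ 0.48105146 -0.19767798  0.10784481] 0.04175015668933599
hole [339.6 247. ] 554.5 [ 0.4884 -0.1848  0.03  ] [-0.0662  0.0142]
hole [297.2 246.7] 555.0 [ 0.4782 -0.2096  0.03  ] [-0.0664 -0.0126]
hole [459.4 194.3] 1738.0 [ 0.4839 -0.1052  0.03  ] [-0.0998  0.0865]
hole [339.7 247.1] 642.5 [ 0.4885 -0.1848  0.03  ] [-0.0661  0.0143]
hole [297.2 246.8] 642.0 [ 0.4782 -0.2096  0.03  ] [-0.0663 -0.0126]
[ 0.49343248 -0.16986378]
shift [-1.2 30.5 62.8] turn [-0.008 -0.024 -0.011] at [ 0.4811 -0.1977  0.1078] [-1.7996e+02 -1.2000e-01  1.5815e+02]
```

Free ring at tray y = 14.2 mm (joint ≈ 0.017), so it holds on the last tooth. Now to press it with shut fingers.

Request:
arm_command --steps '[{"translation": [-1, 12, 20], "rotation": [0, 0, 0], "claw": 0}, {"translation": [-1, 23.5, 50], "rotation": [0, 0, 0], "claw": 0}, {"translation": [-1, 23.5, 60], "rotation": [0, 0, 0], "claw": 0}, {"translation": [-1, 23.5, 60], "rotation": [0, 0, 0], "claw": 0}, {"translation": [-1, 23.5, 60], "rotation": [0, 0, 0], "claw": 0}]'

```text
clock: 4.8
tool_pos: [0.4916, -0.1767, 0.0491]
orientation: [-180.0, -0.0, 158.2]
force: [0.9, 0.5, 0.3]
opening: 0.0031
gripper_force: 0.0
```

```bash
python3 - <<'E'
from h import *
O=np.array([.5445,-.2226]); t=np.radians(-21.8); e=np.array([[np.cos(t),np.sin(t)],[-np.sin(t),np.cos(t)]])
p,d,T=snap('wrist','w5');o=ctrl.get_obs(); print(o['opening'],o['force'],e@(T[:2,3]-O),T[2,3])
cv2.imwrite('pics/w5c.png',cv2.resize(p[150:450,150:500,::-1],None,fx=2,fy=2))
E
```

```text
0.002003411536870801 [-0.17627642  0.08481442 -0.34004269] [-0.06621501  0.02298744] 0.04913922213688254
```

View pics/w5c.png

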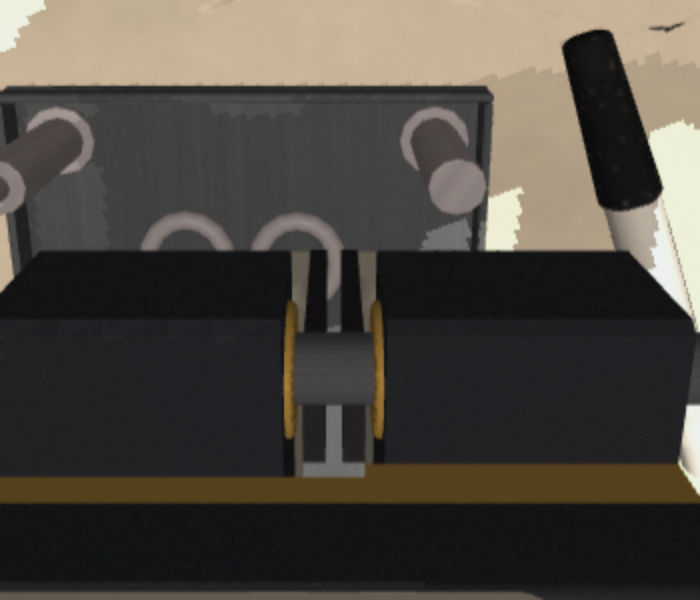

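The shut finger tips (crop 300–375, 250–450) are about 20 mm wide and over the free ring's outer half. I press about 6 mm down and draw it out.

Request:
arm_command --steps '[{"translation": [1, -2, 12], "rotation": [0, 0, 0], "claw": 0}, {"translation": [1, -2, 18], "rotation": [0, 0, 0], "claw": 0}, {"translation": [1, -2, 23], "rotation": [0, 0, 0], "claw": 0}, {"translation": [1, -2, 23], "rotation": [0, 0, 0], "claw": 0}, {"translation": [1, 0, 23], "rotation": [0, 0, 0], "claw": 0}]'

```text
clock: 5.35
tool_pos: [0.4915, -0.176, 0.0265]
orientation: [180.0, 0.1, 158.2]
force: [0.9, 1.3, 7.1]
opening: -0.0001
gripper_force: 3.5
```

Request:
arm_command --steps '[{"translation": [0, 4, 0], "rotation": [0, 0, 0], "claw": 0}, {"translation": [0, 8, 0], "rotation": [0, 0, 0], "claw": 0}, {"translation": [0, 12, 0], "rotation": [0, 0, 0], "claw": 0}, {"translation": [0, 16, 0], "rotation": [0, 0, 0], "claw": 0}, {"translation": [0, 19, 0], "rotation": [0, 0, 0], "claw": 0}]'

```text
clock: 5.85
tool_pos: [0.4988, -0.1587, 0.0268]
orientation: [-180.0, 0.1, 158.2]
force: [-0.1, -3.2, 5.2]
opening: 0.0001
gripper_force: 3.0
```

Request:
arm_command --steps '[{"translation": [0, 0, 0], "rotation": [0, 0, 0], "claw": 0}, {"translation": [0, 0, 0], "rotation": [0, 0, 0], "claw": 0}, {"translation": [0, 0, -10], "rotation": [0, 0, 0], "claw": 0}, {"translation": [0, 0, -40], "rotation": [0, 0, 0], "claw": 0}, {"translation": [0, 0, -85], "rotation": [0, 0, 0], "claw": 0}]'

```text
clock: 6.35
tool_pos: [0.4954, -0.1583, 0.1102]
orientation: [-179.9, -0.3, 158.1]
force: [2.1, 0.3, -0.5]
opening: 0.0001
gripper_force: 0.0
```

Request:
arm_command --steps '[{"translation": [0, -20, 0], "rotation": [0, 0, 0], "claw": 40}, {"translation": [0, -20, 0], "rotation": [0, 0, 0], "claw": 40}, {"translation": [0, -20, 0], "rotation": [0, 0, 0], "claw": 40}]'

```text
clock: 6.65
tool_pos: [0.4896, -0.177, 0.1111]
orientation: [180.0, -0.0, 158.1]
force: [0.8, 0.5, 0.6]
opening: 0.019
gripper_force: 0.0
```

```bash
cat >> h.py <<'E'
O=np.array([.5445,-.2226]); _t=np.radians(-21.8); e=np.array([[np.cos(_t),np.sin(_t)],[-np.sin(_t),np.cos(_t)]])
E
python3 - <<'E'
from h import *
p,d,T=snap('wrist','w6'); K,M=cam('wrist',T); print(T[:3,3],ctrl.get_obs()['force'])
g=cv2.cvtColor(p,cv2.COLOR_RGB2GRAY); v=np.mgrid[0:480,0:640][0]
for th in (105,120):
  cs,h=cv2.findContours(((g>th)&(v<320)).astype(np.uint8),cv2.RETR_CCOMP,cv2.CHAIN_APPROX_NONE)
  for c,hh in zip(cs,h[0]):
    if hh[3]>=0 and 300<cv2.contourArea(c)<3000:
        q=cv2.moments(c); w=(q['m10']/q['m00'],q['m01']/q['m00']); X=cast(K,M,w,.03)[0]; print('hole',np.round(w,1),cv2.contourArea(c),X.round(4),(e@(X[:2]-O)).round(4))
E
```

```text
[ 0.48963497 -0.17700311  0.1111152 ] [-0.43923976 -0.00154274 -0.60254245]
hole [330.7 250.7] 534.5 [ 0.4984 -0.1706  0.03  ] [-0.0621  0.0312]
hole [262.3 244.5] 541.0 [ 0.4782 -0.2096  0.03  ] [-0.0664 -0.0126]
hole [569.8 220.5] 933.0 [ 0.5357 -0.024   0.03  ] [-0.0819  0.1812]
hole [424.6 193.9] 1715.0 [ 0.4855 -0.1034  0.03  ] [-0.099   0.0887]
hole [330.9 250.8] 619.5 [ 0.4985 -0.1705  0.03  ] [-0.0621  0.0313]
hole [262.2 244.6] 630.5 [ 0.4782 -0.2097  0.03  ] [-0.0663 -0.0126]
```

Free ring now at tray y = 31 mm (≈0.19 rad): open and staying so. On to the mould.

```bash
python3 - <<'E'
from h import *
delta([.551,.027,.16],-90)
E
```

```text
shift [ 19.1 212.  -49.3] turn [ 1.0000e-02 -9.0000e-03 -2.2378e+01] at [ 0.4897 -0.1768  0.1108] [-1.7999e+02 -6.0000e-02  1.5811e+02]
```

Request:
arm_command --steps '[{"translation": [2, 20, -20], "rotation": [0, 0, -1.6], "claw": 50}, {"translation": [4, 40, -30], "rotation": [0, 0, -3.2], "claw": 50}, {"translation": [5, 60, -40], "rotation": [0, 0, -4.8], "claw": 50}, {"translation": [7, 80, -49], "rotation": [0, 0, -6.4], "claw": 50}, {"translation": [9, 100, -49], "rotation": [0, 0, -8.0], "claw": 50}]'

```text
clock: 7.2
tool_pos: [0.5197, -0.0795, 0.1605]
orientation: [-180.0, 0.0, -161.5]
force: [0.3, -0.4, -0.2]
opening: 0.0495
gripper_force: 0.0
```

```bash
python3 - <<'E'
from h import *
delta([.551,.027,.16],-90)
E
```

```text
shift [-63.5  91.1   0.5] turn [-4.0000e-03  1.0000e-03 -1.4298e+01] at [ 0.5197 -0.0795  0.1605] [-1.7998e+02  1.0000e-02 -1.6149e+02]
```

Request:
arm_command --steps '[{"translation": [-13, 18, 0], "rotation": [0, 0, -1.6], "claw": 50}, {"translation": [-25, 36, 0], "rotation": [0, 0, -3.2], "claw": 50}, {"translation": [-38, 55, 0], "rotation": [0, 0, -4.8], "claw": 50}, {"translation": [-51, 73, 0], "rotation": [0, 0, -6.4], "claw": 50}, {"translation": [-63, 91, 0], "rotation": [0, 0, -8], "claw": 50}]'

```text
clock: 7.7
tool_pos: [0.5503, 0.0266, 0.1591]
orientation: [179.9, -0.1, -121.5]
force: [-0.5, -0.9, -0.6]
opening: 0.05
gripper_force: 0.0
```

Request:
arm_command --steps '[{"translation": [0, 0, 0], "rotation": [0, 0, -1.6], "claw": 50}, {"translation": [0, 0, 0], "rotation": [0, 0, -3.2], "claw": 50}, {"translation": [0, 0, 0], "rotation": [0, 0, -4.8], "claw": 50}, {"translation": [0, 0, 0], "rotation": [0, 0, -6.3], "claw": 50}, {"translation": [0, 0, 0], "rotation": [0, 0, -6.3], "claw": 50}]'

```text
clock: 8.2
tool_pos: [0.5502, 0.0257, 0.1592]
orientation: [179.9, -0.0, -90.2]
force: [-0.4, 0.3, -0.3]
opening: 0.0501
gripper_force: 0.0
```

```bash
python3 - <<'E'
from h import *
p,d,T=snap('wrist','w7'); print(T[:3,3],ctrl.get_obs()['orientation'])
E
```

```text
[0.55019775 0.02571032 0.1591734 ] [ 1.79908027e+02 -3.47499561e-02 -9.04884324e+01]
```

View pics/w7.png

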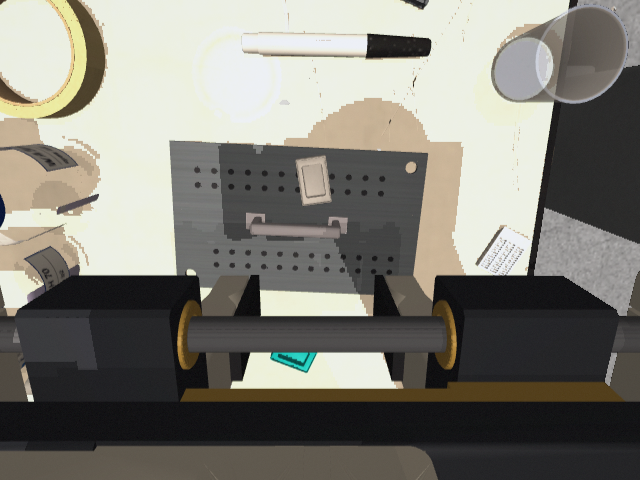

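Mould at (314,180), strap from (250,230) to (345,228), lid holes at (411,167) and (190,273).

```bash
python3 - <<'E'
from h import *
z=np.load('pics/w7.npz'); p,d,T=z['p'],z['d'],z['T']; K,M=cam('wrist',T)
g=cv2.cvtColor(p,cv2.COLOR_RGB2GRAY)
def blob(x0,x1,y0,y1,th,zz,nm,mn):
    m=(g[y0:y1,x0:x1]>th).astype(np.uint8); cs,_=cv2.findContours(m,cv2.RETR_EXTERNAL,cv2.CHAIN_APPROX_NONE)
    c=max(cs,key=cv2.contourArea).reshape(-1,2)+[x0,y0]
    X=cast(K,M,c,zz)[:,:2]; r=cv2.minAreaRect((X*1e3).astype(np.float32)); print(nm,cv2.boundingRect(c.astype(np.int32)),np.round(r[0],1),np.round(r[1],1),round(r[2],2))
    return r
for th in (120,140): blob(285,340,145,212,th,.012,'mould',100)
blob(400,420,158,177,130,.003,'holeA',10); blob(182,198,267,276,130,.003,'holeB',10)
blob(246,348,220,238,110,.029,'strap',10); blob(252,338,220,238,110,.029,'strapmid',10)
print(p[180,314],p[150,230],p[229,300],p[229,255],g[170,395:425:2],g[272,180:200])
E
```

```text
mould (296, 156, 36, 50) [551.3  -2.2] [23.5 36.2] 7.8
mould (296, 156, 35, 49) [551.3  -2.5] [23.1 35.4] 7.82
holeA (406, 162, 10, 11) [474.  -11.5] [7.2 8.1] 3.4
holeB (186, 269, 10, 6) [657.2  76.9] [4.6 7.7] 89.77
strap (246, 220, 94, 18) [567.1  32.1] [11.1 71.2] 86.84
strapmid (252, 225, 86, 13) [565.6  33.7] [ 8.2 65.1] 87.2
[191 177 161] [74 76 76] [158 146 141] [159 147 143] [ 79  78  78  78  80  78 185 185 184 184  90  77  78  79  79] [106 106 107 108 106  50 131 237 237 238 236 236 236 237 236 195 107 107
 109 108]
```

```bash
python3 - <<'E'
from h import *
delta([.5513,-.0023,.006],-82.2)
E
```

```text
shift [ 27.8  -1.6 153.3] turn [ 0.019 -0.006 -1.658] at [0.5502 0.0256 0.1593] [ 1.7991e+02 -3.0000e-02 -9.0490e+01]
```

Request:
arm_command --steps '[{"translation": [9, -0.5, 35], "rotation": [0, 0, -0.8], "claw": 48}, {"translation": [18, -1, 70], "rotation": [0, 0, -1.66], "claw": 48}, {"translation": [28, -1.6, 100], "rotation": [0, 0, -1.66], "claw": 48}, {"translation": [28, -1.6, 120], "rotation": [0, 0, -1.66], "claw": 48}, {"translation": [28, -1.6, 120], "rotation": [0, 0, -1.66], "claw": 48}]'

```text
clock: 8.75
tool_pos: [0.5497, -0.0034, 0.0369]
orientation: [179.6, -0.1, -82.3]
force: [-0.2, -1.1, -0.1]
opening: 0.0478
gripper_force: 0.0
```

```bash
python3 - <<'E'
from h import *
delta([.5513,-.0023,.006],-82.2)
E
```

```text
shift [-0.9 -2.  30.9] turn [ 0.072 -0.01  -0.02 ] at [ 0.5497 -0.0034  0.0369] [ 1.7964e+02 -5.0000e-02 -8.2300e+01]
```

Request:
arm_command --steps '[{"translation": [-1, -1.5, 12], "rotation": [0, 0, 0], "claw": 48}, {"translation": [-1, -1.5, 22], "rotation": [0, 0, 0], "claw": 48}, {"translation": [-1, -1.5, 22], "rotation": [0, 0, 0], "claw": 48}, {"translation": [-1, -1.5, 22], "rotation": [0, 0, 0], "claw": 48}]'

```text
clock: 9.15
tool_pos: [0.5536, -0.0013, 0.0183]
orientation: [-180.0, -0.0, -82.0]
force: [-0.1, -0.0, 1.1]
opening: 0.0479
gripper_force: 0.0
```

```bash
python3 - <<'E'
from h import *
delta([.5513,-.0023,.006],-82.2)
E
```

```text
shift [ 0.7  2.4 12.3] turn [-0.003 -0.001  0.03 ] at [ 0.5536 -0.0013  0.0183] [-179.99   -0.    -82.05]
```

Request:
arm_command --steps '[{"translation": [0.5, 1.5, 8], "rotation": [0, 0, 0], "claw": 48}, {"translation": [0.5, 1.5, 12], "rotation": [0, 0, 0], "claw": 48}, {"translation": [0.5, 1.5, 12], "rotation": [0, 0, 0], "claw": 32}, {"translation": [0.5, 1.5, 12], "rotation": [0, 0, 0], "claw": 24}, {"translation": [0.5, 1.5, 12], "rotation": [0, 0, 0], "claw": 15}]'

```text
clock: 9.65
tool_pos: [0.5521, -0.0021, 0.0062]
orientation: [-180.0, 0.0, -82.0]
force: [-0.7, -0.6, -0.4]
opening: 0.0295
gripper_force: 0.0
```

Request:
arm_command --steps '[{"translation": [0, 0, 0], "rotation": [0, 0, 0], "claw": 15}, {"translation": [0, 0, 0], "rotation": [0, 0, 0], "claw": 15}, {"translation": [0, 0, 0], "rotation": [0, 0, 0], "claw": 15}]'

```text
clock: 9.95
tool_pos: [0.5521, -0.0021, 0.0062]
orientation: [-180.0, 0.0, -82.0]
force: [-0.1, 0.1, 0.0]
opening: 0.0234
gripper_force: 30.0
```

```bash
python3 - <<'E'
from h import *
delta([.42,.003,.05],-90)
E
```

```text
shift [-23.3 130.1 -43.8] turn [-4.000e-03  1.000e-03  1.591e+00] at [ 0.5521 -0.0021  0.0062] [-179.98    0.    -82.04]
```

Request:
arm_command --steps '[{"translation": [0, 0, -20], "rotation": [0, 0, 0], "claw": 15}, {"translation": [0, 0, -44], "rotation": [0, 0, 0], "claw": 15}, {"translation": [0, 0, -44], "rotation": [0, 0, 0], "claw": 15}]'

```text
clock: 10.25
tool_pos: [0.554, -0.0017, 0.053]
orientation: [-179.7, 0.0, -82.0]
force: [0.2, 0.2, 0.8]
opening: 0.0236
gripper_force: 30.0
```

Request:
arm_command --steps '[{"translation": [-6, 30, 0], "rotation": [0, 0, 0.4], "claw": 15}, {"translation": [-12, 65, 0], "rotation": [0, 0, 0.8], "claw": 15}, {"translation": [-18, 100, 0], "rotation": [0, 0, 1.2], "claw": 15}, {"translation": [-23, 130, 0], "rotation": [0, 0, 1.6], "claw": 15}, {"translation": [-23, 130, 0], "rotation": [0, 0, 1.6], "claw": 15}]'

```text
clock: 10.75
tool_pos: [0.4157, 0.0017, 0.0496]
orientation: [179.9, -0.0, -90.1]
force: [1.0, -0.0, -1.3]
opening: 0.0235
gripper_force: 30.0
```

Request:
arm_command --steps '[{"translation": [0, 0, 15], "rotation": [0, 0, 0], "claw": 15}, {"translation": [0, 0, 30], "rotation": [0, 0, 0], "claw": 15}, {"translation": [0, 0, 30], "rotation": [0, 0, 0], "claw": 15}, {"translation": [0, 0, 30], "rotation": [0, 0, 0], "claw": 15}]'

```text
clock: 11.15
tool_pos: [0.42, 0.0025, 0.02]
orientation: [179.9, -0.0, -90.0]
force: [0.2, 0.1, -0.7]
opening: 0.0235
gripper_force: 30.0
```

```bash
python3 - <<'E'
from h import *
delta([.42,.003,.0042],-90); o=ctrl.get_obs(); print(o['opening'],o['force'],o['joint_pos'])
E
```

```text
shift [-0.5  0.  15.8] turn [ 0.01  -0.006 -0.007] at [0.42   0.0025 0.02  ] [ 1.7995e+02 -3.0000e-02 -9.0040e+01]
0.023542744794135165 [ 0.19563263  0.10115876 -0.65375844] [ 2.75201711e+01  1.17874943e+01 -4.54121106e+01  1.01987527e-02
 -3.28598563e+01 -2.75639325e+01]
```

Request:
arm_command --steps '[{"translation": [0, 0, 8], "rotation": [0, 0, 0], "claw": 15}, {"translation": [0, 0, 14], "rotation": [0, 0, 0], "claw": 15}, {"translation": [0, 0, 16.2], "rotation": [0, 0, 0], "claw": 15}, {"translation": [0, 0, 16.2], "rotation": [0, 0, 0], "claw": 15}, {"translation": [0, 0, 16.2], "rotation": [0, 0, 0], "claw": 15}]'

```text
clock: 11.65
tool_pos: [0.4201, 0.0027, 0.0039]
orientation: [180.0, -0.0, -90.0]
force: [0.3, 0.1, -0.7]
opening: 0.0232
gripper_force: 30.0
```

Request:
arm_command --steps '[{"translation": [0, 0, 0], "rotation": [0, 0, 0], "claw": 28}, {"translation": [0, 0, 0], "rotation": [0, 0, 0], "claw": 38}, {"translation": [0, 0, 0], "rotation": [0, 0, 0], "claw": 38}, {"translation": [0, 0, -30], "rotation": [0, 0, 0], "claw": 40}, {"translation": [0, 0, -75], "rotation": [0, 0, 0], "claw": 50}]'

```text
clock: 12.15
tool_pos: [0.4181, 0.0018, 0.078]
orientation: [179.7, -0.1, -90.1]
force: [1.6, 0.7, -0.1]
opening: 0.0432
gripper_force: 0.0
```

```bash
python3 - <<'E'
from h import *
p,d,T=snap('top','t2'); cv2.imwrite('pics/t2c.png',cv2.resize(p[150:370,180:500,::-1],None,fx=2.4,fy=2.4))
delta([.545,.037,.16],176.8)
E
```

```text
shift [ -33.7 -122.8  -73.5] turn [-0.042  0.063 18.652] at [0.4227 0.0032 0.0858] [-1.7967e+02  6.0000e-02 -8.9940e+01]
```

Request:
arm_command --steps '[{"translation": [-6, -31, -20], "rotation": [0, 0, 1.6], "claw": 50}, {"translation": [-12, -62, -40], "rotation": [0, 0, 3.2], "claw": 50}, {"translation": [-18, -93, -60], "rotation": [0, 0, 4.8], "claw": 50}, {"translation": [-24, -125, -70], "rotation": [0, 0, 6.4], "claw": 50}, {"translation": [-32, -155, -76], "rotation": [0, 0, 8], "claw": 50}]'

```text
clock: 12.7
tool_pos: [0.5769, 0.0347, 0.1563]
orientation: [-179.9, 0.1, -130.4]
force: [-0.1, -0.3, -1.5]
opening: 0.0499
gripper_force: 0.0
```

Request:
arm_command --steps '[{"translation": [0, 0, 0], "rotation": [0, 0, 1.6], "claw": 50}, {"translation": [0, 0, 0], "rotation": [0, 0, 3.2], "claw": 50}, {"translation": [0, 0, 0], "rotation": [0, 0, 4.8], "claw": 50}, {"translation": [0, 0, 0], "rotation": [0, 0, 6.4], "claw": 50}, {"translation": [0, 0, 0], "rotation": [0, 0, 8], "claw": 50}]'

```text
clock: 13.2
tool_pos: [0.5749, 0.0345, 0.1547]
orientation: [180.0, -0.0, -170.4]
force: [0.0, 0.7, -0.3]
opening: 0.0504
gripper_force: 0.0
```

Request:
arm_command --steps '[{"translation": [0, 0, 0], "rotation": [0, 0, 1.3], "claw": 50}, {"translation": [0, 0, 0], "rotation": [0, 0, 2.65], "claw": 50}, {"translation": [0, 0, 0], "rotation": [0, 0, 2.65], "claw": 50}, {"translation": [0, 0, 0], "rotation": [0, 0, 2.65], "claw": 50}]'

```text
clock: 13.6
tool_pos: [0.575, 0.0345, 0.1548]
orientation: [180.0, -0.0, 176.9]
force: [-0.5, -0.4, 0.5]
opening: 0.0501
gripper_force: 0.0
```

```bash
python3 - <<'E'
from h import *
p,d,T=snap('wrist','w8'); print(T[:3,3],ctrl.get_obs()['orientation'])
E
```

```text
[0.57499854 0.03451134 0.15483895] [ 1.79998039e+02 -9.61849097e-04  1.76883332e+02]
```

View pics/w8.png

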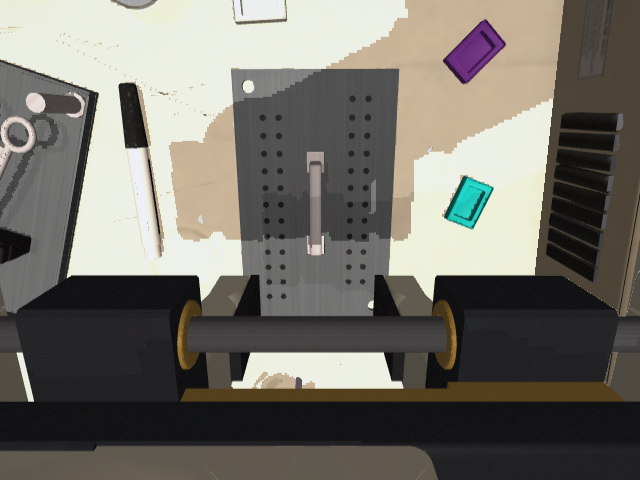

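View pics/t2c.png

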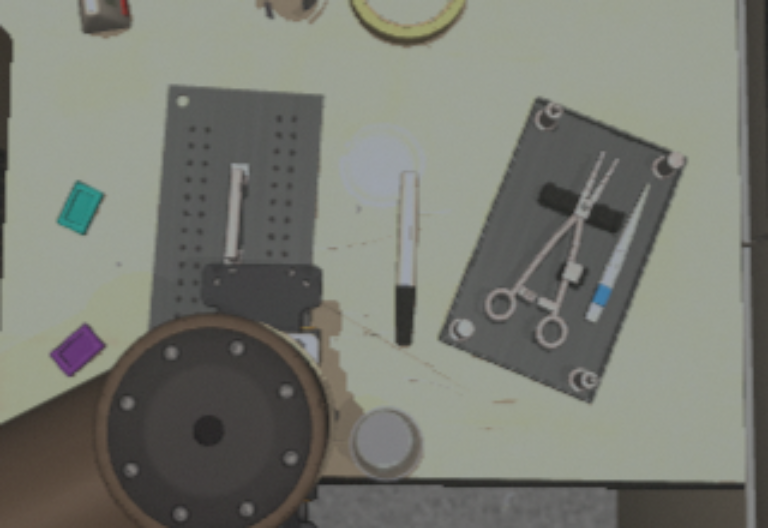

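The wrist view shows the mould flat on the bench at (260,8), clear of the lid, and lid hole A at (248,87), with the strap from (316,155) to (315,250). The top view shows the haemostat open.

```bash
python3 - <<'E'
from h import *
z=np.load('pics/w8.npz'); p,d,T=z['p'],z['d'],z['T']; K,M=cam('wrist',T)
g=cv2.cvtColor(p,cv2.COLOR_RGB2GRAY)
def blob(x0,x1,y0,y1,th,zz,nm):
    m=(g[y0:y1,x0:x1]>th).astype(np.uint8); cs,_=cv2.findContours(m,cv2.RETR_EXTERNAL,cv2.CHAIN_APPROX_NONE)
    c=max(cs,key=cv2.contourArea).reshape(-1,2)+[x0,y0]
    X=cast(K,M,c,zz)[:,:2]; r=cv2.minAreaRect((X*1e3).astype(np.float32)); print(nm,cv2.boundingRect(c.astype(np.int32)),np.round(r[0],1),np.round(r[1],1),round(r[2],2))
blob(240,258,78,97,130,.003,'A'); blob(300,332,150,262,115,.0295,'strap+feet'); blob(300,332,172,236,115,.0295,'strapmid'); blob(225,300,0,27,200,.009,'mould')
b=[]
for y in range(110,240,10):
    r=g[y].astype(int); L=next((x for x in range(300,200,-1) if r[x]>140 and r[x-2]>140),None); 
    R_=next((x for x in range(340,430) if r[x]>140 and r[x+3]>140),None); b.append((y,L,R_))
print(b)
for s in (1,2):
    q=np.array([(t[s],t[0]) for t in b if t[s]]); X=cast(K,M,q,.003); f=np.polyfit(X[:,0],X[:,1],1); print(np.degrees(np.arctan(f[0])),np.polyval(f,.566))
x=[ (c,next(y for y in range(100,40,-1) if g[y,c]>140 and g[y-2,c]>140)) for c in (280,300,320,340,360)]; X=cast(K,M,x,.003); print(X[:,:2].round(4).tolist())
E
```

```text
A (243, 78, 13, 19) [474.   -9.7] [11. 10.] 35.47
strap+feet (307, 165, 17, 91) [565.3  34.3] [12.2 68.2] 86.93
strapmid (310, 172, 11, 64) [559.8  34.6] [ 7.3 47.3] 87.06
mould (225, 0, 75, 27) [427.1   4.8] [52.  16.2] 86.9
[(110, 232, 397), (120, 233, 397), (130, 233, 396), (140, 234, 396), (150, 235, 395), (160, 235, 395), (170, 236, 394), (180, 236, 394), (190, 237, 393), (200, 238, 393), (210, 238, 392), (220, 239, 392), (230, 239, 391)]
-2.9209448551819355 -0.028087067618709098
-2.8113129547310303 0.09664810568411572
[[0.4624, 0.0142], [0.4632, 0.0288], [0.464, 0.0434], [0.4647, 0.0581], [0.4655, 0.0727]]
```

```bash
python3 - <<'E'
from h import *
delta([.5655,.0343,.0085],177.1)
E
```

```text
shift [  9.5  -0.7 146.3] turn [ 0.    -0.    -0.043] at [0.575  0.0345 0.1548] [180.    -0.   176.88]
```

Request:
arm_command --steps '[{"translation": [4, -0.7, 40], "rotation": [0, 0, -0.04], "claw": 50}, {"translation": [9.5, -0.7, 80], "rotation": [0, 0, -0.04], "claw": 50}, {"translation": [9.5, -0.7, 105], "rotation": [0, 0, -0.04], "claw": 50}, {"translation": [9.5, -0.7, 125], "rotation": [0, 0, -0.04], "claw": 50}, {"translation": [9.5, -0.7, 125], "rotation": [0, 0, -0.04], "claw": 50}]'

```text
clock: 14.15
tool_pos: [0.5636, 0.0337, 0.0272]
orientation: [-179.9, -0.3, 177.0]
force: [0.4, -0.1, 0.6]
opening: 0.0501
gripper_force: 0.0
```

Request:
arm_command --steps '[{"translation": [0, 0, 12], "rotation": [0, 0, 0], "claw": 50}, {"translation": [0, 0, 21], "rotation": [0, 0, 0], "claw": 50}, {"translation": [0, 0, 21], "rotation": [0, 0, 0], "claw": 45}, {"translation": [0, 0, 21], "rotation": [0, 0, 0], "claw": 30}, {"translation": [0, 0, 21], "rotation": [0, 0, 0], "claw": 18}]'

```text
clock: 14.65
tool_pos: [0.566, 0.0345, 0.0095]
orientation: [180.0, 0.1, 176.9]
force: [0.0, -0.3, -0.4]
opening: 0.0343
gripper_force: 0.0
```

Request:
arm_command --steps '[{"translation": [0, 0, 0], "rotation": [0, 0, 0], "claw": 10}, {"translation": [0, 0, 0], "rotation": [0, 0, 0], "claw": 2}, {"translation": [0, 0, 0], "rotation": [0, 0, 0], "claw": 2}, {"translation": [0, 0, 0], "rotation": [0, 0, 0], "claw": 2}, {"translation": [0, 0, 0], "rotation": [0, 0, 0], "claw": 2}]'

```text
clock: 15.15
tool_pos: [0.5656, 0.0344, 0.0091]
orientation: [180.0, 0.0, 176.9]
force: [-1.0, -0.9, 2.8]
opening: 0.0084
gripper_force: 30.0
```

Request:
arm_command --steps '[{"translation": [0, 0, -15], "rotation": [0, 0, 0], "claw": 2}, {"translation": [0, 0, -45], "rotation": [0, 0, 0], "claw": 2}, {"translation": [0, 0, -80], "rotation": [0, 0, 0], "claw": 2}, {"translation": [0, 0, -110], "rotation": [0, 0, 0], "claw": 2}, {"translation": [0, 0, -120], "rotation": [0, 0, 0], "claw": 2}]'

```text
clock: 15.65
tool_pos: [0.567, 0.0348, 0.132]
orientation: [179.9, 0.2, 176.9]
force: [1.1, -0.7, -2.3]
opening: 0.0085
gripper_force: 30.0
```

```bash
python3 - <<'E'
from h import *
delta([O[0],O[1],.13],158.2); o=ctrl.get_obs(); print(o['opening'],o['force'])
E
```

```text
shift [   8.6 -258.2    1.5] turn [0.025 0.045 3.745] at [0.567  0.0348 0.132 ] [179.91   0.24 176.93]
0.00848271370002377 [ 1.12149213 -0.7113128  -2.30776153]
```

Request:
arm_command --steps '[{"translation": [0, -20, 0], "rotation": [0, 0, 0.4], "claw": 2}, {"translation": [2, -50, 0], "rotation": [0, 0, 1], "claw": 2}, {"translation": [4, -80, 0], "rotation": [0, 0, 1.6], "claw": 2}, {"translation": [5, -110, 0], "rotation": [0, 0, 2.2], "claw": 2}, {"translation": [6, -140, 0], "rotation": [0, 0, 2.8], "claw": 2}]'

```text
clock: 16.15
tool_pos: [0.5511, -0.1061, 0.1278]
orientation: [-180.0, -0.1, 162.8]
force: [-0.3, -0.0, -2.0]
opening: 0.0086
gripper_force: 30.0
```

```bash
python3 - <<'E'
from h import *
delta([O[0],O[1],.13],158.2)
E
```

```text
shift [ -28.2 -113.2   -2.2] turn [-0.004 -0.018  0.917] at [ 0.5511 -0.1061  0.1278] [-1.7998e+02 -9.0000e-02  1.6278e+02]
```

Request:
arm_command --steps '[{"translation": [-8, -30, -1], "rotation": [0, 0, 0.3], "claw": 2}, {"translation": [-15, -60, -2], "rotation": [0, 0, 0.6], "claw": 2}, {"translation": [-22, -90, -2], "rotation": [0, 0, 0.92], "claw": 2}, {"translation": [-27, -108, -2], "rotation": [0, 0, 0.92], "claw": 2}, {"translation": [-28, -113, -2], "rotation": [0, 0, 0.92], "claw": 2}]'

```text
clock: 16.65
tool_pos: [0.5445, -0.223, 0.1295]
orientation: [-180.0, -0.1, 158.2]
force: [-0.6, 0.9, -2.2]
opening: 0.0084
gripper_force: 30.0
```

Request:
arm_command --steps '[{"translation": [0, 0, 0], "rotation": [0, 0, 0], "claw": 2}, {"translation": [0, 0, 0], "rotation": [0, 0, 0], "claw": 2}, {"translation": [0, 0, 0], "rotation": [0, 0, 0], "claw": 2}]'

```text
clock: 16.95
tool_pos: [0.5456, -0.2205, 0.1307]
orientation: [180.0, -0.0, 158.4]
force: [1.0, 0.1, -0.8]
opening: 0.009
gripper_force: 30.0
```

```bash
python3 - <<'E'
from h import *
p,d,T=snap('wrist','w9'); K,M=cam('wrist',T); print(T[:3,3],ctrl.get_obs()['orientation'])
delta([O[0],O[1],.08],158.2)
E
```

```text
[ 0.54557156 -0.22047563  0.13068696] [ 1.79992460e+02 -2.45205371e-03  1.58370539e+02]
shift [ 0.3 -2.4 50.8] turn [ 0.002 -0.     0.034] at [ 0.5457 -0.2205  0.1308] [179.99  -0.   158.37]
```

View pics/w9.png

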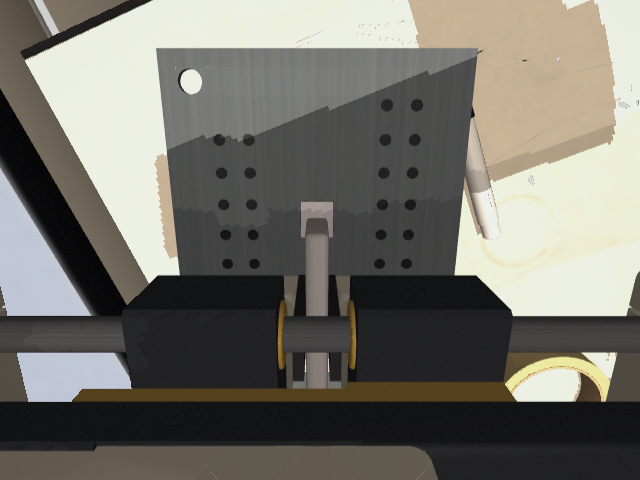

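The lid hangs from the strap with hole A at (190,82); I check its pose in the hand.

```bash
python3 - <<'E'
from h import *
z=np.load('pics/w9.npz'); p,d,T=z['p'],z['d'],z['T']; K,M=cam('wrist',T); g=cv2.cvtColor(p,cv2.COLOR_RGB2GRAY)
v,u=np.mgrid[0:480,0:640]
P=np.stack([(u-K[0,2])/K[0,0]*d,(v-K[1,2])/K[1,1]*d,d],-1)@M[:3,:3].T+M[:3,3]
Pt=(P-T[:3,3])@T[:3,:3]*1e3   # tool frame mm
s=(slice(60,265,3),slice(200,440,3)); Q=Pt[s].reshape(-1,3); Q=Q[np.abs(Q[:,2]-np.median(Q[:,2]))<4]
c,*_=np.linalg.lstsq(np.c_[Q[:,:2],np.ones(len(Q))],Q[:,2],rcond=None); print('plane tilt deg',np.degrees(np.arctan(c[:2])),'z0 tool',c[2])
zl=T[2,3]-.0061
m=(g[62:100,172:208]>150).astype(np.uint8); cs,_=cv2.findContours(m,cv2.RETR_EXTERNAL,cv2.CHAIN_APPROX_NONE); k=max(cs,key=cv2.contourArea).reshape(-1,2)+[172,62]
def tool_xy(uv): return (cast(K,M,uv,zl)-T[:3,3])@T[:3,:3]*1e3
(cx,cy),r=cv2.minEnclosingCircle((tool_xy(k)[:,:2]).astype(np.float32)); print('holeA tool',cx,cy,r)
L=[];Rr=[]
lid=((np.abs(Pt[...,2]-np.median(Q[:,2]))<15)&(d>0))
for y in range(70,270,10):
    xs=np.where(lid[y])[0]; L.append((xs.min(),y)); Rr.append((xs.max()+1,y))
for e_ in (L,Rr):
    X=tool_xy(e_); f=np.polyfit(X[:,0],X[:,1],1); print('edge ang',np.degrees(np.arctan(f[0])),f[1],np.abs(X[:,1]-np.polyval(f,X[:,0])).max())
F=[(x,np.where(lid[:,x])[0].min()) for x in range(180,460,20)]; X=tool_xy(F); f=np.polyfit(X[:,1],X[:,0],1); print('front',f[1],np.degrees(np.arctan(f[0])))
E
```

```text
plane tilt deg [ 0.041879   -0.00131842] z0 tool 7.290463568648619
holeA tool 89.72621154785156 -48.686767578125 4.682279586791992
edge ang -0.03702985272606678 -61.09534590410648 0.19967377271131426
edge ang 0.0638019168141376 61.8105375153914 0.2549539710451896
front 101.76753384257134 0.008360244985145008
```

```bash
python3 - <<'E'
from h import *
delta([.5440,-.2234,.074],158.25)
E
```

```text
shift [ 0.5 -3.4 56.8] turn [ 0.002 -0.     0.024] at [ 0.5457 -0.2205  0.1308] [179.99  -0.   158.37]
```

Request:
arm_command --steps '[{"translation": [0.5, -3.4, 15], "rotation": [0, 0, 0.02], "claw": 2}, {"translation": [0.5, -3.4, 35], "rotation": [0, 0, 0.02], "claw": 2}, {"translation": [0.5, -3.4, 50], "rotation": [0, 0, 0.02], "claw": 2}, {"translation": [0.5, -3.4, 55], "rotation": [0, 0, 0.02], "claw": 2}, {"translation": [0.5, -3.4, 55], "rotation": [0, 0, 0.02], "claw": 2}]'

```text
clock: 17.5
tool_pos: [0.5436, -0.2238, 0.0754]
orientation: [-180.0, -0.1, 158.2]
force: [-1.1, 2.1, -1.9]
opening: 0.0089
gripper_force: 30.0
```

Request:
arm_command --steps '[{"translation": [0, 0, 0], "rotation": [0, 0, 0], "claw": 2}, {"translation": [0, 0, 0], "rotation": [0, 0, 0], "claw": 2}]'

```text
clock: 17.7
tool_pos: [0.5445, -0.2243, 0.0769]
orientation: [180.0, 0.1, 158.2]
force: [-0.2, 0.6, -0.9]
opening: 0.0082
gripper_force: 30.0
```

```bash
python3 - <<'E'
from h import *
delta([.5440,-.2234,.0552],158.25); print(ctrl.get_obs()['force'])
p,d,T=snap('wrist','w10'); K,M=cam('wrist',T); g=cv2.cvtColor(p,cv2.COLOR_RGB2GRAY)
cv2.imwrite('pics/w10c.png',cv2.resize(p[40:130,150:270,::-1],None,fx=5,fy=5,interpolation=cv2.INTER_CUBIC))
E
```

```text
shift [ 0.9  0.6 21.7] turn [ 0.004  0.018 -0.004] at [ 0.5445 -0.2243  0.0769] [1.7998e+02 9.0000e-02 1.5823e+02]
[-0.19760661  0.58840596 -0.86056648]
```

View pics/w10c.png

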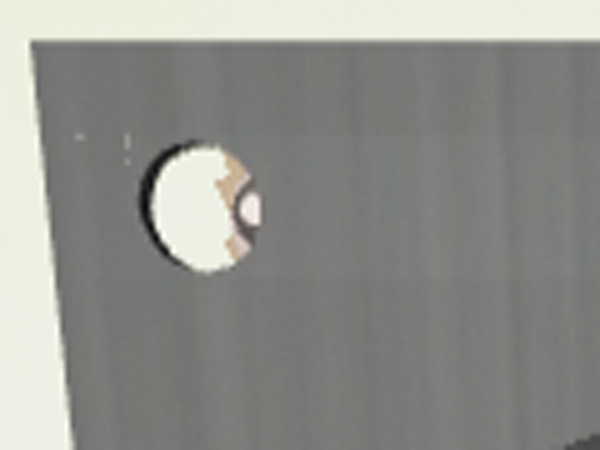

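```bash
python3 - <<'E'
from h import *
z=np.load('pics/w10.npz'); T=z['T']; K,M=cam('wrist',T); dz=T[2,3]-.0091
for b in (0,.0012):
  h=cast(K,M,(150+201/5,40+205/5),dz+.003-b)[0]; q=cast(K,M,[(150+252/5,40+208/5),(150+256/5,40+208/5)],.060-b)
  print(h.round(4),q.round(4).tolist(),((q-h)@T[:3,:3]*1e3).round(2).tolist())
p=proj(K,M,[.4423,-.2356,.060]);print(p,(p-[150,40])*5)
E
```

```text
[ 0.4428 -0.2365  0.0708] [[0.4425, -0.2354, 0.06], [0.4427, -0.2351, 0.06]] [[0.69, 0.96, 10.75], [0.69, 1.29, 10.75]]
[ 0.4426 -0.2368  0.0696] [[0.4423, -0.2357, 0.0588], [0.4425, -0.2353, 0.0588]] [[0.69, 0.99, 10.75], [0.69, 1.32, 10.75]]
[[199.65533094  81.23291343]] [[248.27665471 206.16456713]]
```

Through the hole the pin tip shows at crop (252,208) against the hole centre (201,205); after parallax the lid needs about +0.7, +1.0 mm in tool x, y, which agrees with the earlier measurement.

Request:
arm_command --steps '[{"translation": [0.8, 0.9, 0], "rotation": [0, 0, 0], "claw": 2}, {"translation": [0.8, 0.9, 5], "rotation": [0, 0, 0], "claw": 2}, {"translation": [0.8, 0.9, 9], "rotation": [0, 0, 0], "claw": 2}, {"translation": [0.8, 0.9, 12], "rotation": [0, 0, 0], "claw": 2}, {"translation": [0.8, 0.9, 12], "rotation": [0, 0, 0], "claw": 2}]'

```text
clock: 18.25
tool_pos: [0.5429, -0.2232, 0.0631]
orientation: [-180.0, -0.1, 158.2]
force: [-0.8, -0.3, -1.7]
opening: 0.0086
gripper_force: 30.0
```

Request:
arm_command --steps '[{"translation": [0, 0, 3], "rotation": [0, 0, 0], "claw": 2}, {"translation": [0, 0, 6], "rotation": [0, 0, 0], "claw": 2}, {"translation": [0, 0, 8], "rotation": [0, 0, 0], "claw": 2}, {"translation": [0, 0, 8.5], "rotation": [0, 0, 0], "claw": 2}, {"translation": [0, 0, 8.5], "rotation": [0, 0, 0], "claw": 2}]'

```text
clock: 18.75
tool_pos: [0.5434, -0.2232, 0.0553]
orientation: [-180.0, -0.0, 158.2]
force: [0.7, 0.8, -2.2]
opening: 0.0086
gripper_force: 30.0
```

Request:
arm_command --steps '[{"translation": [0, 0, 0.5], "rotation": [0, 0, 0], "claw": 2}, {"translation": [0, 0, 0.8], "rotation": [0, 0, 0], "claw": 2}, {"translation": [0, 0, 0.8], "rotation": [0, 0, 0], "claw": 2}]'

```text
clock: 19.05
tool_pos: [0.5436, -0.2232, 0.0551]
orientation: [180.0, 0.0, 158.2]
force: [-2.0, 1.3, 4.4]
opening: 0.0088
gripper_force: 30.0
```

Contact at the expected height; releasing.

Request:
arm_command --steps '[{"translation": [0, 0, 0], "rotation": [0, 0, 0], "claw": 14}, {"translation": [0, 0, 0], "rotation": [0, 0, 0], "claw": 30}, {"translation": [0, 0, 0], "rotation": [0, 0, 0], "claw": 40}, {"translation": [0, 0, -15], "rotation": [0, 0, 0], "claw": 40}, {"translation": [0, 0, -45], "rotation": [0, 0, 0], "claw": 40}]'

```text
clock: 19.55
tool_pos: [0.5417, -0.2229, 0.0976]
orientation: [-179.9, -0.3, 158.2]
force: [0.8, -0.7, 1.3]
opening: 0.0383
gripper_force: 0.0
```

Request:
arm_command --steps '[{"translation": [-15, 0, -35], "rotation": [0, 0, 0], "claw": 40}, {"translation": [-30, 0, -75], "rotation": [0, 0, 0], "claw": 40}, {"translation": [-40, 0, -95], "rotation": [0, 0, 0], "claw": 40}, {"translation": [-40, 0, -95], "rotation": [0, 0, 0], "claw": 40}, {"translation": [-40, 0, -95], "rotation": [0, 0, 0], "claw": 40}]'

```text
clock: 20.05
tool_pos: [0.5804, -0.2379, 0.1943]
orientation: [180.0, 0.0, 158.2]
force: [-0.6, 0.0, -1.2]
opening: 0.0401
gripper_force: 0.0
```

```bash
python3 - <<'E'
from h import *
p,d,T=snap('wrist','w11'); K,M=cam('wrist',T); print(T[:3,3],ctrl.get_obs()['force'])
v,u=np.mgrid[0:480,0:640]
P=np.stack([(u-K[0,2])/K[0,0]*d,(v-K[1,2])/K[1,1]*d,d],-1)@M[:3,:3].T+M[:3,3]
s=(v<265)&(d>0)&(np.abs(P[...,2]-.048)<.008); Q=P[s]; Q=Q[np.abs(Q[:,2]-np.median(Q[:,2]))<.003]
c,*_=np.linalg.lstsq(np.c_[Q[:,:2],np.ones(len(Q))],Q[:,2],rcond=None); print('lid top z',np.median(Q[:,2]),'tilt',np.degrees(np.arctan(c[:2])))
cv2.imwrite('pics/w11c.png',p[:,:,::-1])
E
```

```text
[ 0.5804361  -0.23790713  0.19427817] [ 0.18187861 -0.32724368 -0.63965344]
lid top z 0.04774693661602497 tilt [ 0.02893381 -0.0759485 ]
```

View pics/w11c.png

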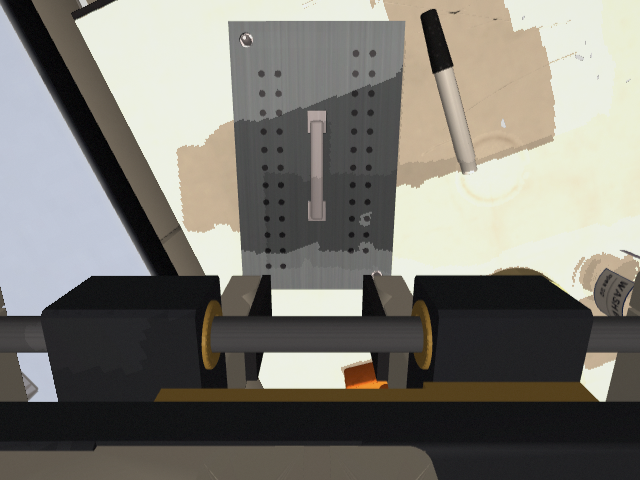

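The lid is level with its top at 49 mm after the 1.2 mm camera offset, and the pins show through both holes at (247,40) and (377,275). Handing in.

```bash
python3 -c "
from plant import ctrl
print(ctrl.close_job())"
```

```text
the job is handed in; nothing more can be done
None
```

The job is handed in after about 20 s of robot time: the haemostat's ratchet held on the last tooth, then was released and left open, the mould lies flat on the bench, and the lid sits level on the tray's posts with both pins through its holes.

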